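Pin the incense stick holder to its shelf clamp

ROBOT

A 6-joint arm with a two-finger parallel gripper is mounted at the origin on the work surface. World frame = base frame: x ahead of the robot, y to its left, z up, the work surface at z = 0. Lengths are in mm, angles in rad, forces in N, time in s.
With the tool pointing down it reaches from about 375 to 925 mm from the base axis. Payload 5.7 kg.
Tool frame: the origin (TCP) lies midway between the tips of the shut fingers; the grasp point (between the pads) lies 19 mm behind it; z points along the fingers, y is the line along which they close (so a half turn about z gives the same grasp; the last joint's range is limited). The gripper opens to 85 mm and grips with 20 to 120 N. Pads are 22 mm wide; open, the fingers measure 114 mm over their backs; the gripper's body (76 mm by 85 mm) begins 54 mm behind the grasp point. The pads swing forward as they close: fully open they stand 13 mm farther back than shut.
Start: joints at [1.181, 0.359, 1.51, -0, 1.272, -0.115], TCP at [162.806, 577.458, 231.267] pointing down, gripper open.
Joint ranges: [-2.97, 2.97], [-1.01, 2.36], [0.21, 2.38], [-0.96, 4.11], [0.2, 2.71], [-2.98, 2.98]. Speed limits (rad/s): [2.39, 2.39, 3.14, 3.14, 3.14, 3.14].

INTERFACE

Orientations are given as a 3x3 rotation matrix whose columns are the frame's x, y, z axes.
In Python, from plant import r gives the robot as it stands.
- The arm moves only by the tool move_arm, never from a script. Its argument "series" is a list of rows, each a list of 7 numbers: the shift along the tool's x, y, z in cm, then the turn, a rotation vector about the tool's x, y, z in rad, then the opening, from -1 (shut) to 1 (fully open). In form: [[x, y, z, ax, ay, az, claw], ...]. A call has 1 to 20 rows; each row is the pose to reach, as a shift and turn from the pose commanded when the call began, along the tool's axes at that moment; what a row does not reach only later rows make up. A row lasts 1/10 s, in which the tool goes at most 50 mm and 8.59 degrees, less where a joint would pass 70% of its speed; a pose out of reach is approached as far as the arm can. A call with a gripper value outside its range is refused whole. The fingers move at their own pace and stop on an object; "squeeze" is the grip in N (left out, the last holds). Time passes only in rows, so rows that repeat a pose let the fingers close. It gives the time, the measured TCP pose, the force, the opening and the grip force at its end, in the units of the state.
- r.get_obs(): the state, without advancing time (a new reading comes with each control period).
- r.read_camera(name): name is "scene" or "side" or "wrist"; returns a dict with "img" (384x512x3 uint8, blue, green, red), "fx", "fy", "cx", "cy" (pixels), "dist" ([k1, k2, p1, p2, k3] as OpenCV has them; the pictures are not rectified), "rvec" (rotation vector, rad) and "tvec" (3), from world to camera coordinates, as OpenCV has them; the wrist camera has in their place "T_tool_cam" (4x4, takes a point from camera to tool coordinates, whose origin is the TCP and whose axes are the flange's). Camera axes: x right, y down, z forward; pixel columns grow to the right and rows downward; lengths in mm; the calibration is good to about 2 mm. A picture is of the moment at which its call begins: read the wrist's pose just before it. There is no depth.
- r.job_done(): hands the job in; it is judged then, once.
Trained networks look in a picture, given as the dict that the camera call returned (one of the last four; its "shot" number tells which), for a name from the list of things; names that differ only in an ending like _2 or _b are one class to them, and where a whole thing is asked for, a point or a joint stands for the part that bears it (a point fixed in the world has none). Each returns a list of dicts, best first, with "confidence" (0 to 1); they miss things now and then, are a little off and sometimes report something else, mostly with a low value. They report only what shows in the picture. A call takes as long as a camera call. They do not tell look-alikes from the thing itself.
- r.spot_in(name, picture): "at" ([x, y, z] in mm, in the coordinates of the camera as it stood for that picture, good to about 4 mm: the middle of the surface that is visible of it).
- r.trace(name, picture): "pixels" (384x512 bool, what is visible of it).
- r.tip_of(name, picture): "at" ([x, y, z] in mm, in the coordinates of the camera as it stood for that picture, good to about 4 mm: a listed point, or the origin of a listed thing).
The state is a dict: "time_s": time; "qpos": joint angles; "joint_velocities": joint speeds; "effort": joint torques, N m; "eef_pos": TCP position; "orientation": TCP orientation; "contact_force": force on the tool from outside, world axes, zero at the start; "moment": the same for the moment, N m; "grip_width": opening from 0.0 (shut) to 1.0 (fully open); "grip_force": force on a finger pad.
Only numpy, scipy, OpenCV 4.12 (cv2) and the standard library are available. Lean on these libraries where they do the work, as an engineer would, in place of code of your own. Each camera call takes 0.05 s, during which the arm holds its last target. There are 200 camera calls.

TASK

The acrylic incense holder has been set back with its lug in the fork of the shelf clamp: push the headed pin that lies on the slate coaster sideways through the fork and the lug, from either side, until its head is fully home against the fork. Push gently and feel your way, as the holder may sit a little out of line and acrylic cracks when forced, and the pin must not be rammed home either; leave the holder lying flat and the dish, censer and bell where they are.

Things in the scene. Friction and masses are not known exactly. Their poses are not given: they have to be found in the camera images.
- pin: Bare steel headed pin, 36 g. Its x axis is the pin's axis, from head to tip. From the origin: head, 16 mm disc, x = -24 to -18 mm; shank 9 mm thick to x = 25 mm; then a cone to a 4 mm tip at x = 32 mm. It starts lying on the coaster, resting on head and shank: axis 0.081 rad down towards the tip, origin 6.5 mm above the slate. Seated, its origin is at point fork.
- pin_head (a point): Centre of the pin's flat outer head face, x = -24 mm in pin's frame; axes as pin. Pushed home against the fork with more than 25 N the pin counts as rammed. Let go half way, the pin droops in its loose holes and may bind at some 5 to 10 N when pushed on: ease off and push again, until the head sits on the ear.
- coaster: Square slate coaster, 110 x 110 x 8 mm, fixed on the shelf. Origin at the centre of its underside (on the shelf's top).
- clamp: Steel screw clamp fixed on the shelf's front edge, with a fork (two upright ears) on its top jaw. Origin on the shelf's top below the fork's middle; z up; y is the axis of the fork's holes, along the shelf's edge; x points away from the robot, over the shelf. Top jaw: 10 mm high, y = -28 to 28 mm, x = -27 to 23 mm; outside the ears nothing of the clamp stands higher.
- fork (a point): Middle of the fork on its holes' axis, 32 mm above the shelf; axes as clamp. Each ear is 10 mm thick, from 8 to 18 mm either side in y (the head seats on an outer face, at 18 mm), 30 mm wide in x, its round top 15 mm above this point. Holes 10.5 mm in diameter.
- holder: Clear acrylic stick holder, loose, about 100 g, lying on the shelf. Origin on the shelf's top below the lug's hole; z up; x runs from the lug along the tray, away from the robot. A 14 mm thick web, 42 mm high, runs from x = 10 to 47 mm; the ash tray, 44 mm wide, rims 15 mm high, from x = 27 to 187 mm.
- lug (a point): Centre of the hole in the holder's lug; axes as holder. The lug is an eye 26 mm across and 14 mm thick in y, in the fork's 16 mm gap; hole 10.5 mm in diameter, 32 mm above the shelf. At the start it may be up to 2.5 mm out of line with the fork along x; the pin's cone, pushed in gently, draws it into line. The acrylic bears 15 N.
- dish: Bystander: low round black ceramic cone dish, 80 mm across, 18 mm high, loose on the shelf. Origin under its centre.
- censer: Bystander: white porcelain bowl-shaped censer, 92 mm across, 64 mm high, loose on the shelf. Origin under its centre.
- bell: Bystander: silver hand bell standing on its mouth, 62 mm across, 104 mm high, loose on the shelf. Origin under its centre.
- shelf: Brushed aluminium shelf, fixed; its top is 115 mm above the table, 250 mm deep (x), 780 mm long (y). Origin at table height below the middle of its front edge; x away from the robot, y along the edge. A low upstand along the back, top 143 mm above the table, begins 248 mm behind the front edge.
Things that resemble listed ones, but are neither listed nor needed, are in the scene too. There is more than one size of the holder; the job needs the larger.

How it is judged (in metres and radians):
At the end, for the whole second after the job is handed in: Pin through both ears and the lug, head home: its origin within 2 mm of site fork along the holes' axis, 3 mm across it, axis within 0.08 rad; lug hole within 3 mm of the pin's axis; holder flat within 0.05 rad; pin and holder at rest (under 10 mm/s, 0.1 rad/s) (y of pin in the frame of fork between -0.002 and 0.002 m and x of pin in the frame of fork between -0.003 and 0.003 m and z of pin in the frame of fork between -0.003 and 0.003 m and angle between the x axis of pin and the y axis of clamp, either way round below 0.08 rad and y of lug in the frame of pin between -0.003 and 0.003 m and z of lug in the frame of pin between -0.003 and 0.003 m and angle between holder's own z axis and vertical below 0.05 rad and linear speed of each of pin, holder below 0.01 m/s and angular speed of each of pin, holder below 0.1 rad/s); the robot touches nothing.
It fails at once if the acrylic holder is forced: a contact force of the pin or the robot on it above 15 N (contact force between any of pin, the arm, the fingers and holder above 15 N).
It fails at once if the pin is rammed: a contact force between pin and clamp above 25 N (contact force between pin and clamp above 25 N).
It fails at once if the cone dish is moved by more than 15 mm or tipped (distance of dish from where it was at the start of the episode above 0.015 m or angle between dish's own z axis and vertical above 0.2 rad).
It fails at once if the censer is moved by more than 15 mm or tipped (distance of censer from where it was at the start of the episode above 0.015 m or angle between censer's own z axis and vertical above 0.2 rad).
It fails at once if the hand bell is moved by more than 15 mm or tipped (distance of bell from where it was at the start of the episode above 0.015 m or angle between bell's own z axis and vertical above 0.2 rad).
It also fails if it takes over 58 s, if anything falls off the work surface, if the arm or the gripper's body presses on something with over 40 N, if the wrist force passes 120 N, or if a joint passes its speed limit or range.

## Working session

There is one attempt and no reset: what is moved stays moved. The work goes in short steps, Python scripts to look and compute and a tool call to move; the robot and the scene stay as the last step left them, time stands still between calls to the robot, and variables do not carry over. Pictures are saved under pics/ and viewed, at most 10 in all, crops included, and the job is handed in when it is done.

Besides the shell and the picture viewer there is one more tool, called after ">>>" as a command line: name --pt "numbers of a row" for each row, then --argument value for the rest. move_arm: Moves the arm, as the interface text tells. Its arguments: {"type":"object","properties":{"series":{"type":"array"},"squeeze":{"type":"number"}},"required":["series"]}

```bash
mkdir -p pics; ls
cat > h.py <<'E'
import numpy as np, cv2
from plant import r
def Rt(p,obs=None):
    "camera->world R,t"
    if 'rvec' in p:
        R=cv2.Rodrigues(np.array(p['rvec'],float))[0]; return R.T, -R.T@np.array(p['tvec'],float).ravel()
    T=np.array(p['T_tool_cam']); Ro=np.array(obs['orientation']); 
    return Ro@T[:3,:3], Ro@T[:3,3]+np.array(obs['eef_pos'])
def K(p): return np.array([[p['fx'],0,p['cx']],[0,p['fy'],p['cy']],[0,0,1.]])
def ray(p,uv,obs=None):
    R,t=Rt(p,obs); q=cv2.undistortPoints(np.array([[uv]],float),K(p),np.array(p['dist'],float))[0,0]
    d=R@np.array([q[0],q[1],1]); return t,d/np.linalg.norm(d)
def onz(p,uv,z,obs=None):
    t,d=ray(p,uv,obs); return t+d*(z-t[2])/d[2]
def proj(p,X,obs=None):
    R,t=Rt(p,obs); Xc=(np.atleast_2d(X)-t)@R
    return cv2.projectPoints(Xc,np.zeros(3),np.zeros(3),K(p),np.array(p['dist'],float))[0][:,0]
def tri(rays):
    A=np.zeros((3,3));b=np.zeros(3)
    for t,d in rays:
        M=np.eye(3)-np.outer(d,d);A+=M;b+=M@t
    return np.linalg.solve(A,b)
E
cat > a.py <<'E'
from h import *
for n in ['scene','side','wrist']:
    o=r.get_obs(); p=r.read_camera(n); cv2.imwrite(f'pics/{n}0.png',p['img'])
    R,t=Rt(p,o); print(n,'cam at',t.round(), 'fwd',R[:,2].round(2),'fx',p['fx'])
    for k in ['pin','pin_head','coaster','clamp','fork','holder','lug','dish','censer','bell','shelf']:
        for f in ('spot_in','tip_of'):
            try:
                for d in getattr(r,f)(k,p)[:4]:
                    X=R@np.array(d['at'])+t; print(k,f,X.round(0),round(d['confidence'],2),proj(p,X,o)[0].round())
            except Exception as e: print(k,f,repr(e)[:80])
a=cv2.imread('pics/scene0.png');b=cv2.imread('pics/side0.png')
print(o['time_s'])
E
python3 a.py
```

```text
pics
scene cam at [ 953. -680. 1015.] fwd [-0.34  0.59 -0.73] fx 419.1176601662451
pin spot_in [ 557. -195.  134.] 0.38 [216. 246.]
pin tip_of [ 554. -190.  133.] 0.47 [216. 244.]
pin tip_of [492.  24. 110.] 0.33 [238. 188.]
pin_head spot_in [ 553. -191.  128.] 0.49 [216. 245.]
pin_head tip_of [ 562. -167.  131.] 0.59 [223. 239.]
coaster spot_in [ 567. -185.  117.] 0.84 [222. 248.]
coaster tip_of [ 563. -185.  111.] 0.62 [221. 249.]
clamp spot_in [490.   7. 123.] 0.68 [234. 188.]
clamp tip_of [489.  24. 109.] 0.63 [237. 188.]
fork spot_in [492.   8. 129.] 0.78 [235. 187.]
fork tip_of [491.  22. 145.] 0.81 [237. 180.]
fork tip_of [491.  26. 115.] 0.32 [238. 186.]
holder spot_in [592.  17. 121.] 0.65 [267. 199.]
holder spot_in [339.  89.   5.] 0.6 [210. 181.]
holder tip_of [492.  28. 113.] 0.91 [238. 186.]
holder tip_of [380. 141.  -0.] 0.81 [228. 176.]
lug spot_in [334.  88.   6.] 0.71 [208. 180.]
lug spot_in [586.  15. 117.] 0.6 [264. 199.]
lug tip_of [373. 141.  21.] 0.81 [226. 171.]
lug tip_of [491.  26. 142.] 0.67 [237. 180.]
dish spot_in [604. 144. 126.] 0.79 [290. 171.]
dish spo
[... 1323 characters left out ...]
]
lug spot_in [334.  83.   5.] 0.68 [182. 228.]
lug spot_in [608. 141. 123.] 0.63 [262. 166.]
lug tip_of [374. 141.  22.] 0.88 [190. 206.]
lug tip_of [487.  33. 147.] 0.69 [234. 196.]
dish tip_of [605. 139. 113.] 0.95 [262. 169.]
censer spot_in [648. 287. 165.] 0.96 [258. 123.]
censer tip_of [647. 297. 117.] 0.77 [257. 133.]
bell spot_in [ 619. -363.  146.] 0.89 [347. 313.]
bell spot_in [ 625. -190.  111.] 0.33 [313. 255.]
bell tip_of [ 629. -358.  116.] 0.66 [348. 315.]
shelf spot_in [ 625. -184.  113.] 0.59 [313. 253.]
shelf spot_in [648. 289. 167.] 0.33 [258. 122.]
shelf tip_of [475.  -8.  -0.] 0.59 [236. 240.]
wrist cam at [ 89. 600. 374.] fwd [ 0.29 -0.08 -0.95] fx 344.4609453616926
2.3
```

Run:
```python
import cv2,numpy as np
a=cv2.imread('pics/scene0.png');b=cv2.imread('pics/side0.png')
A=cv2.resize(a[130:350,160:360],None,fx=2,fy=2.5,interpolation=2);B=cv2.resize(b[110:330,170:370],None,fx=2,fy=2.5,interpolation=2)
cv2.imwrite('pics/m1.png',np.hstack([A,B]))
```

```text
(no output)
```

View pics/m1.png

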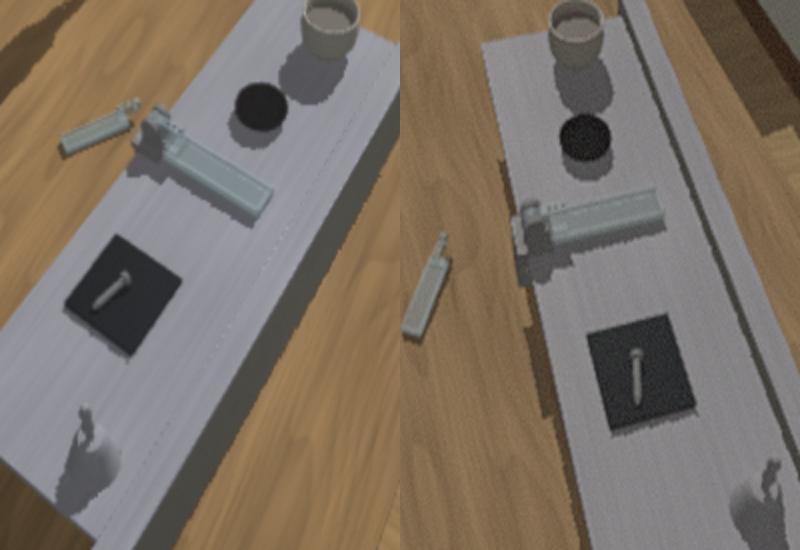

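```bash
cat >> h.py <<'E'
from scipy.spatial.transform import Rotation as Ro
def go(P,R,o=None):
    o=o or r.get_obs(); C=np.array(o['orientation'])
    s=C.T@(np.array(P,float)-np.array(o['eef_pos']))/10; w=Ro.from_matrix(C.T@np.array(R)).as_rotvec()
    print('shift cm',s.round(3),'turn',w.round(4),'rows>=',max(np.linalg.norm(s)/5,np.linalg.norm(w)/.15).round(1))
def down(ang):
    "tool z down, tool x at world angle ang"
    c,s=np.cos(ang),np.sin(ang); return np.array([[c,s,0],[s,-c,0],[0,0,-1.]])
E
python3 - <<'E'
from h import *
o=r.get_obs(); print(np.array(o['orientation']).round(3),o['qpos'],o['contact_force'],o['grip_width'])
p=r.read_camera('wrist'); print(np.array(p['T_tool_cam']).round(3))
for a in (-np.pi/2,np.pi/2): go([490,110,270],down(a),o)
E
```

```text
[[-0.962  0.271 -0.   ]
 [ 0.271  0.962 -0.   ]
 [ 0.    -0.    -1.   ]] [ 1.18088325e+00  3.58825000e-01  1.51037335e+00 -8.55065800e-07
  1.27250046e+00 -1.15110536e-01] [-0.48850418 -0.05973587 -0.13096903] 0.9973459103720186
[[ 0.00000e+00 -9.52000e-01 -3.06000e-01  7.73060e+01]
 [ 1.00000e+00  1.00000e-03 -1.00000e-03  1.25000e+00]
 [ 1.00000e-03 -3.06000e-01  9.52000e-01 -1.42825e+02]
 [ 0.00000e+00  0.00000e+00  0.00000e+00  1.00000e+00]]
shift cm [-44.175 -36.115  -3.87 ] turn [-1.0000e-04 -1.0000e-04 -1.8456e+00] rows>= 12.3
shift cm [-44.175 -36.115  -3.87 ] turn [-1.000e-04  1.000e-04  1.296e+00] rows>= 11.4
```

>>> move_arm --pt "-45.5 -40.9 -0.4 0 0 1.296 1" --pt "-45.5 -40.9 -0.4 0 0 1.296 1" --pt "-45.5 -40.9 -0.4 0 0 1.296 1" --pt "-45.5 -40.9 -0.4 0 0 1.296 1" --pt "-45.5 -40.9 -0.4 0 0 1.296 1" --pt "-45.5 -40.9 -0.4 0 0 1.296 1" --pt "-45.5 -40.9 -0.4 0 0 1.296 1" --pt "-45.5 -40.9 -0.4 0 0 1.296 1" --pt "-45.5 -40.9 -0.4 0 0 1.296 1" --pt "-45.5 -40.9 -0.4 0 0 1.296 1" --pt "-45.5 -40.9 -0.4 0 0 1.296 1" --pt "-45.5 -40.9 -0.4 0 0 1.296 1" --pt "-45.5 -40.9 -0.4 0 0 1.296 1" --pt "-45.5 -40.9 -0.4 0 0 1.296 1" --pt "-45.5 -40.9 -0.4 0 0 1.296 1"

```text
time_s: 5.0
eef_pos: [488.9, 61.0, 235.1]
orientation: [[0.0, 1.0, -0.001], [1.0, -0.0, 0.001], [0.001, -0.001, -1.0]]
contact_force: [-0.1, -0.3, 0.1]
grip_width: 1.0
grip_force: 0.0
```

Run:
```python
from h import *
o=r.get_obs(); p=r.read_camera('wrist'); R,t=Rt(p,o)
for k in ['fork','clamp','lug','holder']:
    for d in r.tip_of(k,p)[:2]:
        X=R@np.array(d['at'])+t; print(k,X.round(1),round(d['confidence'],2),proj(p,X,o)[0].round())
import pickle; pickle.dump((o,p),open('w1.pkl','wb'))
cv2.imwrite('pics/w1.png',cv2.resize(p['img'],(800,600),interpolation=cv2.INTER_CUBIC))
go([555,-190,235],down(np.pi/2)); print(r.get_obs()['time_s'])
```

```text
fork [492.3  31.2 147.1] 0.7 [259. 242.]
clamp [490.   29.4 116.3] 0.77 [256. 228.]
lug [488.8  26.  146.1] 0.93 [254. 248.]
lug [375.4 138.3  25.1] 0.91 [140.  90.]
holder [379.2 143.8  -3. ] 0.67 [152.  84.]
shift cm [-25.172   6.549   0.031] turn [-0.0002 -0.0001  0.002 ] rows>= 5.2
5.25
```

View pics/w1.png

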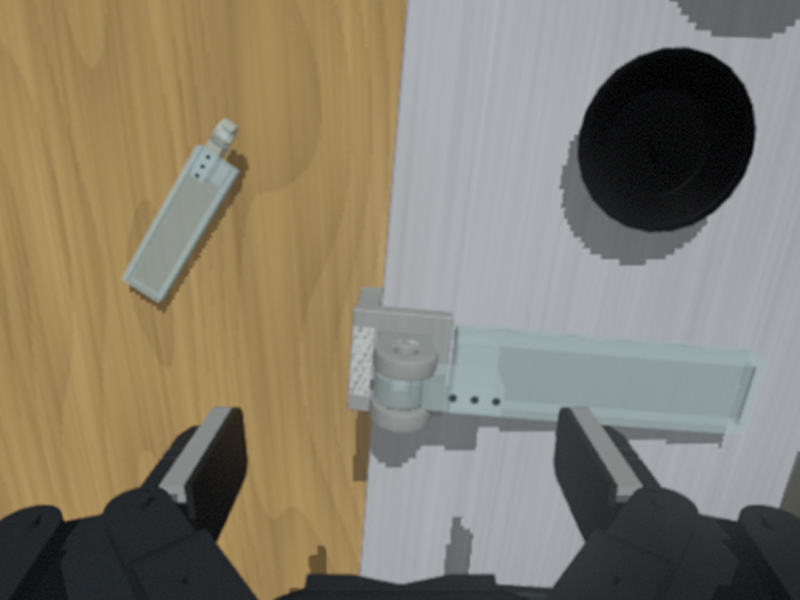

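Run:
```python
from h import *
import pickle; o,p=pickle.load(open('w1.pkl','rb'))
s=512/800
for uv in [(408,3),(390,220),(364,540)]: print(onz(p,np.array(uv)*s,115,o).round(1))
print(Rt(p,o)[1])
c=p['img'][175:285,205:310]; cv2.imwrite('pics/w1c.png',cv2.resize(c,None,fx=5.4,fy=5.4,interpolation=cv2.INTER_CUBIC))
```

```text
[493.6 196.8 115. ]
[485.2 100.9 115. ]
[468.3 -91.1 115. ]
[490.46562409 140.19705915 377.94831411]
```

View pics/w1c.png

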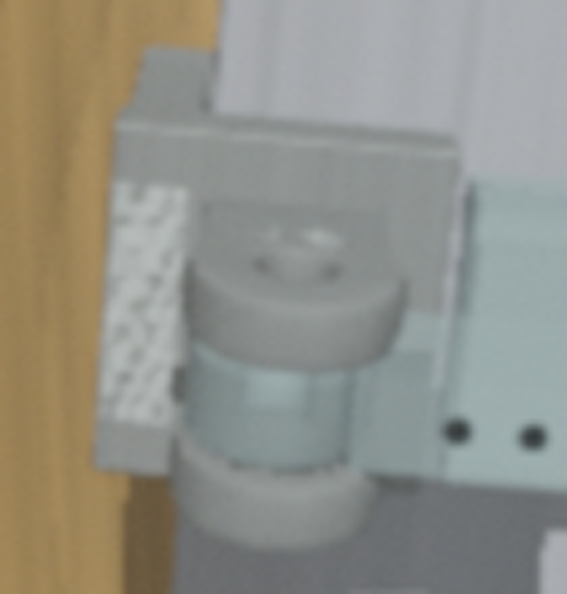

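>>> move_arm --pt "-5 1.3 0 0 0 0 1" --pt "-10 2.6 0 0 0 0 1" --pt "-15 3.9 0 0 0 0 1" --pt "-20 5.2 0 0 0 0 1" --pt "-25.2 6.5 0 0 0 0 1" --pt "-25.2 6.5 0 0 0 0 1" --pt "-25.2 6.5 0 0 0 0 1" --pt "-25.2 6.5 0 0 0 0 1"

```text
time_s: 6.05
eef_pos: [554.1, -190.0, 235.0]
orientation: [[-0.001, 1.0, -0.001], [1.0, 0.001, 0.001], [0.001, -0.001, -1.0]]
contact_force: [0.1, 0.3, 0.4]
grip_width: 1.002
grip_force: 0.0
```

Run:
```python
from h import *
o=r.get_obs(); p=r.read_camera('wrist'); R,t=Rt(p,o)
for k in ['pin','pin_head','coaster']:
    for d in r.tip_of(k,p)[:2]:
        X=R@np.array(d['at'])+t; print(k,X.round(1),round(d['confidence'],2),proj(p,X,o)[0].round())
m=r.trace('pin',p); 
if m:
    ys,xs=np.nonzero(m[0]['pixels']); print(xs.min(),xs.max(),ys.min(),ys.max(),m[0]['confidence'])
import pickle; pickle.dump((o,p),open('w2.pkl','wb'))
c=p['img'][160:310,160:360]; cv2.imwrite('pics/w2.png',cv2.resize(c,None,fx=4,fy=4,interpolation=cv2.INTER_CUBIC))
```

```text
pin [ 553.8 -186.8  131. ] 0.61 [254. 193.]
pin_head [ 565.2 -169.6  129.7] 0.74 [269. 170.]
pin_head [ 632.9 -358.   118.7] 0.7 [338. 362.]
coaster [ 560.4 -178.9  117.7] 0.79 [263. 178.]
240 277 165 234 0.89
```

View pics/w2.png

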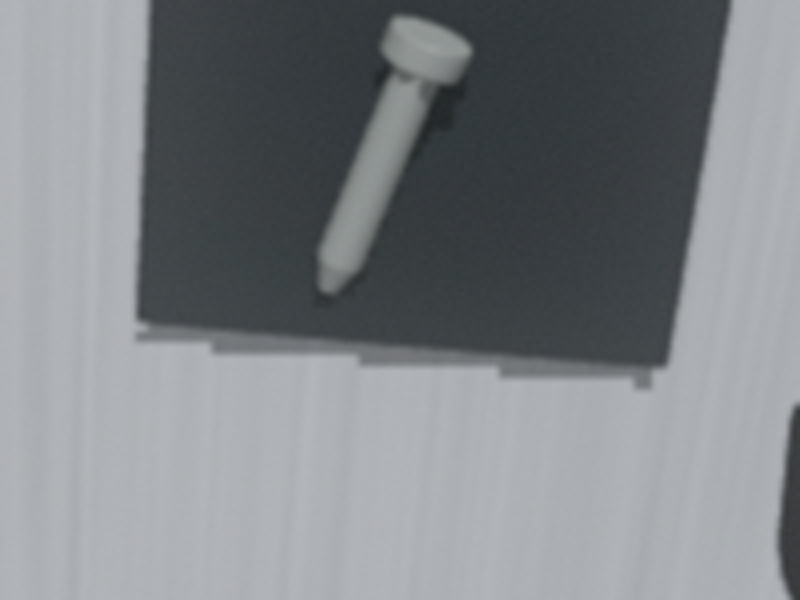

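```bash
cat > fit.py <<'E'
from h import *
import pickle
from scipy.optimize import minimize
def ring(x,rad): 
    a=np.linspace(0,2*np.pi,24,endpoint=False); return np.c_[np.full(24,x),rad*np.cos(a),rad*np.sin(a)]
PARTS=[np.r_[ring(-24,8),ring(-18,8)],np.r_[ring(-18,4.5),ring(25,4.5)],np.r_[ring(25,4.5),ring(32,2)]]
def sil(p,o,X,Rm,box,s=4,parts=PARTS):
    x0,y0,x1,y1=box; im=np.zeros(((y1-y0)*s,(x1-x0)*s),np.uint8)
    for P in parts:
        u=((proj(p,P@Rm.T+X,o)-[x0,y0]+.5)*s-.5); h=cv2.convexHull(np.round(u*16).astype(np.int32))
        cv2.fillConvexPoly(im,h,255,cv2.LINE_AA,4)
    return cv2.resize(im,(x1-x0,y1-y0),interpolation=cv2.INTER_AREA)/255.
def pose(v): # x y z heading pitch(down)
    return np.array(v[:3]),Ro.from_euler('ZY',[v[3],v[4]]).as_matrix()
E
python3 - <<'E'
from fit import *
o,p=pickle.load(open('w2.pkl','rb'))
views=[(p,o,(232,155,288,240))]
for n in ('scene','side'):
    q=r.read_camera(n); X=proj(q,[555,-190,130])[0].astype(int); views.append((q,None,(X[0]-22,X[1]-22,X[0]+22,X[1]+22)))
T=[]
for q,oo,b in views:
    g=cv2.cvtColor(q['img'],cv2.COLOR_BGR2GRAY)[b[1]:b[3],b[0]:b[2]].astype(float)
    bg=np.percentile(g,30); fg=np.percentile(g,97); print(b,bg,fg); T.append(np.clip((g-bg)/(fg-bg)*1.2-.1,0,1))
cost1=lambda v,i:((sil(views[i][0],views[i][1],*pose(v),views[i][2])-T[i])**2).sum()
h=np.radians(-110)
for name,idx,fixed in (('wrist, z fixed',[0],True),('all',[0,1,2],False)):
    f=lambda w:sum(cost1([w[0],w[1],129.5 if fixed else w[3],w[2],.081],i) for i in idx)
    w0=[557,-188,h]+([] if fixed else [130])
    S=np.array([w0]+[np.array(w0)+d for d in np.diag([5,5,.1,4][:len(w0)])])
    m=minimize(f,w0,method='Nelder-Mead',options=dict(initial_simplex=S,xatol=.02,fatol=.01))
    print(name,m.x.round(3),m.fun)
E
```

```text
(232, 155, 288, 240) 57.0 147.0
(np.int64(194), np.int64(222), np.int64(238), np.int64(266)) 47.0 165.0
(np.int64(266), np.int64(237), np.int64(310), np.int64(281)) 51.0 152.95000000000005
wrist, z fixed [ 555.187 -189.96    -1.934] 56.61009580930411
all [ 555.155 -189.972   -1.933  128.887] 873.7033479870383
```

Run:
```python
from fit import *
o,p=pickle.load(open('w1.pkl','rb'))
f=lambda c:np.array([205,175])+(np.array(c)+.5)/5.4-.5
A,B,C=[onz(p,f(c),125,o) for c in [(120,122),(458,150),(98,468)]]
print(A,B,C,np.linalg.norm(B-A),np.linalg.norm(C-A),'yaws',np.arctan2((B-A)[1],(B-A)[0]),np.arctan2((A-C)[0],(A-C)[1]))
# centre estimates at given yaw
y=-.088; Rz=Ro.from_euler('z',y).as_matrix()
for P,l in ((A,(-27,28)),(B,(23,28)),(C,(-27,-28))): print((P-Rz@[*l,0]).round(1))
th=np.linspace(0,2*np.pi,60)
def draw(cx,cy,fn):
    im=cv2.resize(p['img'][175:285,205:310],None,fx=5.4,fy=5.4,interpolation=cv2.INTER_CUBIC)
    def pl(L,col,closed=False):
        u=((proj(p,np.array(L)@Rz.T+[cx,cy,115],o)-[205,175]+.5)*5.4-.5).round().astype(int); cv2.polylines(im,[u],closed,col,1,cv2.LINE_AA)
    pl([[-27,28,10],[23,28,10],[23,-28,10],[-27,-28,10]],(0,0,255),True)
    for yy in (18,8,-8,-18): pl(np.c_[15*np.cos(th/2),0*th+yy,32+15*np.sin(th/2)],(0,255,0) if yy>0 else (255,0,255))
    pl(np.c_[5.25*np.cos(th),0*th+18,32+5.25*np.sin(th)],(255,0,0))
    cv2.imwrite(fn,im)
c=np.mean([(P-Rz@[*l,0])[:2] for P,l in ((A,(-27,28)),(B,(23,28)),(C,(-27,-28)))],axis=0);print(c); draw(*c,'pics/ov1.png')
```

```text
[467.53542454  58.88945042 125.        ] [515.95985971  54.68952798 125.        ] [462.69971212   3.53088282 125.        ] 48.606226654485745 55.569372147546545 yaws -0.0865149714425341 0.08713138830622644
[492.   28.6 125. ]
[490.6  28.8 125. ]
[492.1  29.  125. ]
[491.53807359  28.83124228]
```

View pics/ov1.png

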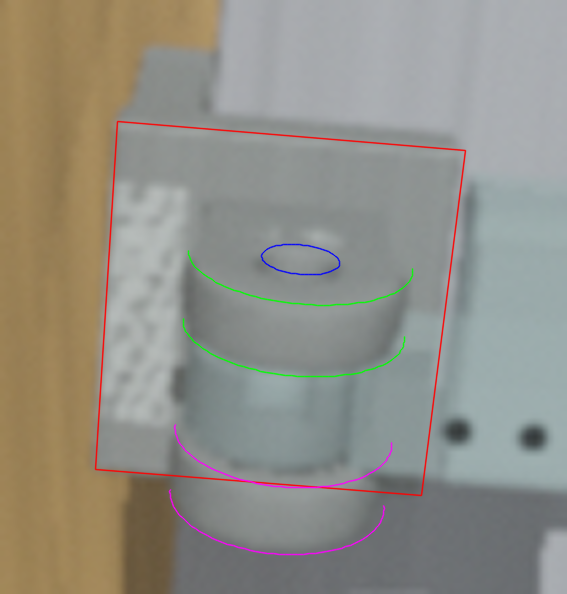

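>>> move_arm --pt "0.56 0.32 2 0 0 0.14 0" --pt "0.56 0.32 4.5 0 0 0.28 0" --pt "0.56 0.32 7 0 0 0.364 0" --pt "0.56 0.32 8.5 0 0 0.364 0" --pt "0.56 0.32 9.5 0 0 0.364 0" --pt "0.56 0.32 10.3 0 0 0.364 0" --pt "0.56 0.32 10.7 0 0 0.364 0" --pt "0.56 0.32 10.95 0 0 0.364 0" --pt "0.56 0.32 10.95 0 0 0.364 0" --pt "0.56 0.32 10.95 0 0 0.364 0"

```text
time_s: 7.4
eef_pos: [558.3, -186.3, 126.4]
orientation: [[0.356, 0.934, 0.001], [0.934, -0.356, -0.001], [-0.0, 0.001, -1.0]]
contact_force: [-0.5, 0.9, -0.6]
grip_width: 0.5
grip_force: 0.0
```

Run:
```python
from fit import *
o=r.get_obs(); p=r.read_camera('wrist')
c=p['img'][184:384,106:406]; cv2.imwrite('pics/w3.png',cv2.resize(c,None,fx=2.6,fy=2.6,interpolation=cv2.INTER_CUBIC))
print(o['eef_pos'],o['contact_force'],o['grip_width'])
```

```text
[ 558.32373587 -186.26372092  126.38533061] [-0.52660602  0.92619162 -0.63078852] 0.49971773019969007
```

View pics/w3.png

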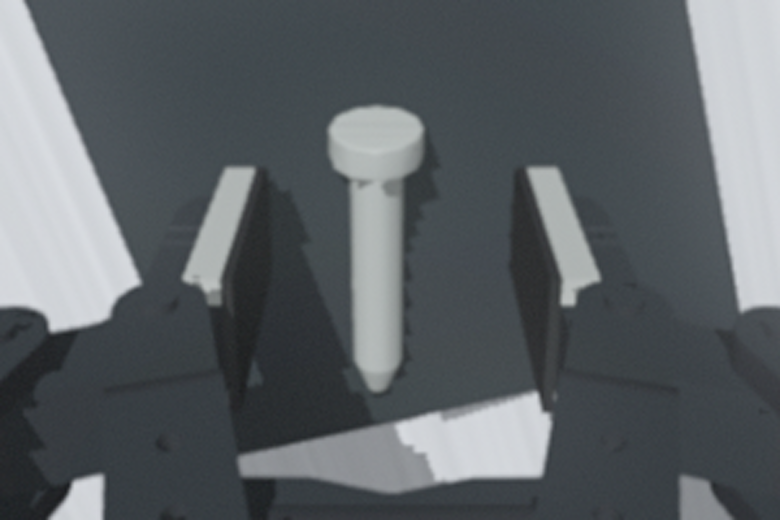

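>>> move_arm --pt "0.1 -0.16 0.03 0 0 0 0" --pt "0.1 -0.16 0.03 0 0 0 0" --pt "0.1 -0.16 0.03 0 0 0 -0.5" --pt "0.1 -0.16 0.03 0 0 0 -1" --pt "0.1 -0.16 0.03 0 0 0 -1" --pt "0.1 -0.16 0.03 0 0 0 -1" --pt "0.1 -0.16 0.03 0 0 0 -1" --pt "0.1 -0.16 0.03 0 0 0 -1" --squeeze 50

```text
time_s: 8.25
eef_pos: [556.9, -184.6, 125.6]
orientation: [[0.356, 0.934, 0.0], [0.934, -0.356, -0.0], [-0.0, 0.0, -1.0]]
contact_force: [-0.5, 0.5, 1.6]
grip_width: 0.07
grip_force: 49.0
```

>>> move_arm --pt "0 0 -2 0 0 0 -1" --pt "0 0 -5 0 0 0 -1" --pt "0 0 -9 0 0 0 -1" --pt "3 -1.9 -9 -0.001 -0.01 -0.03 -1" --pt "6 -3.9 -9 -0.003 -0.02 -0.07 -1" --pt "9 -5.8 -9 -0.004 -0.03 -0.1 -1" --pt "12 -7.8 -9 -0.005 -0.04 -0.14 -1" --pt "15 -9.7 -9 -0.007 -0.05 -0.17 -1" --pt "18 -11.7 -9 -0.008 -0.06 -0.21 -1" --pt "21 -13.6 -9 -0.01 -0.07 -0.24 -1" --pt "24 -15.6 -9 -0.011 -0.081 -0.275 -1" --pt "24 -15.6 -9 -0.011 -0.081 -0.275 -1" --pt "24 -15.6 -9 -0.011 -0.081 -0.275 -1" --pt "24 -15.6 -9 -0.011 -0.081 -0.275 -1"

```text
time_s: 9.65
eef_pos: [496.7, 94.5, 215.4]
orientation: [[0.089, 0.996, -0.007], [0.993, -0.089, -0.082], [-0.082, -0.0, -0.997]]
contact_force: [0.0, -0.2, -0.3]
grip_width: 0.078
grip_force: 49.1
```

Run:
```python
from fit import *
o=r.get_obs(); p=r.read_camera('wrist'); pickle.dump((o,p),open('w4.pkl','wb'))
for n in ('scene','side'): pickle.dump(r.read_camera(n),open(n+'4.pkl','wb'))
print(o['eef_pos'],o['grip_width'])
c=p['img'][184:384,106:406]; cv2.imwrite('pics/w4.png',cv2.resize(c,None,fx=2.6,fy=2.6,interpolation=cv2.INTER_CUBIC))
```

```text
[496.72267823  94.51998595 215.44693954] 0.07829884527302668
```

View pics/w4.png

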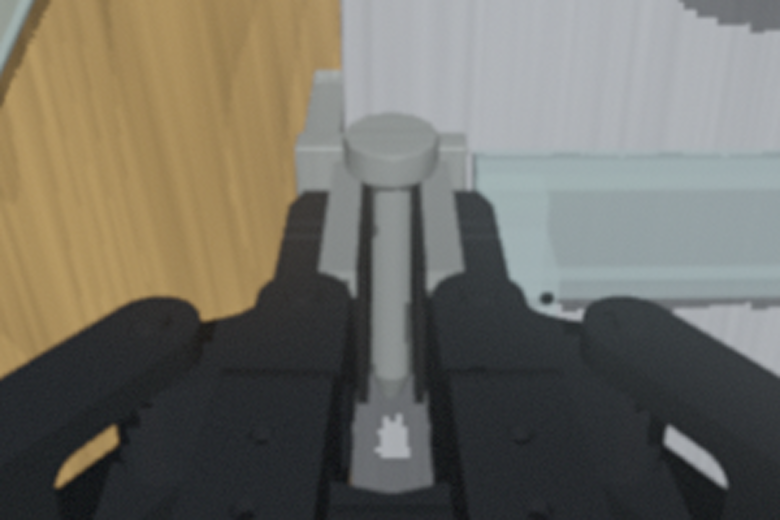

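```bash
python3 - <<'E'
from fit import *
o,p=pickle.load(open('w4.pkl','rb'))
cr=lambda X:((proj(p,X,o)-[106,184]+.5)*2.6-.5).round()
y=-.088; Rz=Ro.from_euler('z',y).as_matrix()
c=np.array([491.1,29,115])
print('jaw',cr(np.array([[-27,28,10],[23,28,10]])@Rz.T+c).tolist())
T=np.array(o['orientation']);E=np.array(o['eef_pos'])
print('cam',Rt(p,o)[1])
for z in (0,-5,-10): print(z,'pin at tool z: head,tip',cr(np.array([[30-12,0,z],[12-18,0,z],[-38,0,z]])@T.T+E).tolist())
# fixed views: fit pin
E
python3 - <<'E'
from fit import *
o=pickle.load(open('w4.pkl','rb'))[0]
rows=[]
for n in ('scene','side'):
    q=pickle.load(open(n+'4.pkl','rb')); u=proj(q,o['eef_pos'])[0].astype(int); print(n,u)
    c=q['img'][u[1]-45:u[1]+45,u[0]-35:u[0]+30]; rows.append(cv2.resize(c,None,fx=6,fy=6,interpolation=cv2.INTER_CUBIC))
cv2.imwrite('pics/f4.png',np.hstack(rows))
E
```

```text
jaw [[294.0, 146.0], [467.0, 146.0]]
cam [506.11131283 184.85422316 351.37651346]
0 pin at tool z: head,tip [[383.0, 120.0], [384.0, 241.0], [384.0, 386.0]]
-5 pin at tool z: head,tip [[383.0, 131.0], [384.0, 256.0], [384.0, 404.0]]
-10 pin at tool z: head,tip [[383.0, 144.0], [383.0, 272.0], [384.0, 422.0]]
scene [249 147]
side [230 162]
```

View pics/f4.png

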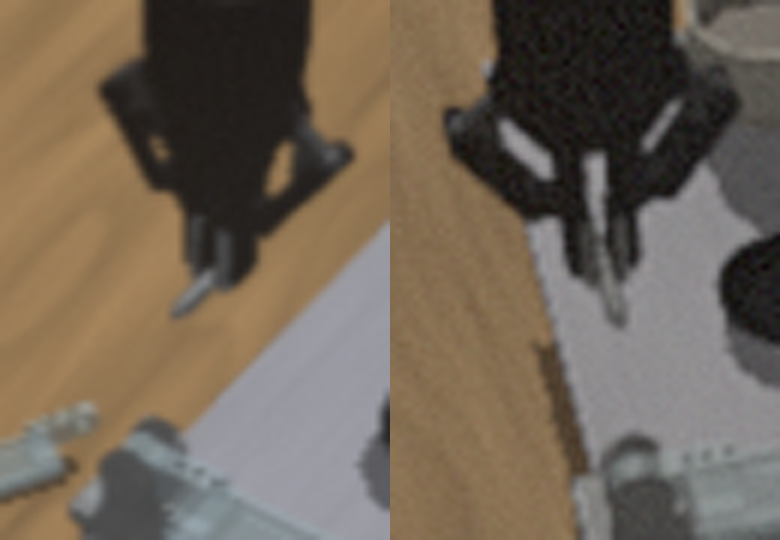

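Run:
```python
from fit import *
o=pickle.load(open('w4.pkl','rb'))[0]
s=pickle.load(open('scene4.pkl','rb'));d=pickle.load(open('side4.pkl','rb'))
T=np.array(o['orientation']);E=np.array(o['eef_pos'])
X=tri([ray(s,(243.2,154.5)),ray(d,(233,170.7))]); print('tip',X,'in tool',T.T@(X-E))
# predicted tip: grasp at coaster
pin=np.array([555.2,-190,129.5]); R=pose([0,0,0,-1.934,.081])[1]
E0=np.array([556.9,-184.6,125.6]);T0=np.array([[.356,.934,0],[.934,-.356,0],[0,0,-1]])
o0=T0.T@(pin-E0); ax=T0.T@R[:,0]; print('pin origin in tool',o0,'axis',ax,'tip',o0+32*ax)
tip=E+T@(o0+32*ax); print('pred tip world',tip,'axis world',T@ax, 'proj',proj(s,tip),proj(d,tip))
# target TCP for pre-insert, tool as now, fork axis
f=np.array([490.3,29,147]);u=np.array([-.088,-.996,0])
P=f-60*u-T@o0*1; print('go TCP',P); go(P,T,o)
```

```text
tip [494.34913273  60.6991063  215.63343119] in tool [-33.79917279   0.65671416   2.58940971]
pin origin in tool [-5.6488  0.3346 -3.9   ] axis [-9.96268226e-01  9.49804392e-04  8.09114556e-02] tip [-37.52938324   0.36499374  -1.31083342]
pred tip world [493.75536692  57.34035533 219.82600812] axis world [-8.83307836e-02 -9.95637864e-01  9.28135425e-04] proj [[242.53699468 153.55038189]] [[233.25547225 171.04826807]]
go TCP [495.72072624  94.07921898 142.65063175]
shift cm [ 0.543 -0.095  7.26 ] turn [0. 0. 0.] rows>= 1.5
```

>>> move_arm --pt "0.5 -0.1 2.5 0 0 0 -1" --pt "0.5 -0.1 5 0 0 0 -1" --pt "0.55 -0.1 7 0 0 0 -1" --pt "0.55 -0.1 7.25 0 0 0 -1" --pt "0.55 -0.1 7.25 0 0 0 -1" --pt "0.55 -0.1 7.25 0 0 0 -1" --pt "0.55 -0.1 7.25 0 0 0 -1"

```text
time_s: 10.5
eef_pos: [496.5, 94.9, 143.9]
orientation: [[0.089, 0.996, -0.005], [0.993, -0.089, -0.081], [-0.081, 0.002, -0.997]]
contact_force: [0.1, 1.0, -1.1]
grip_width: 0.071
grip_force: 49.1
```

Run:
```python
from fit import *
o=r.get_obs(); p=r.read_camera('wrist'); s=r.read_camera('scene'); d=r.read_camera('side'); pickle.dump((o,p,s,d),open('w5.pkl','wb'))
print(o['eef_pos'])
W=cv2.resize(p['img'][204:384,180:340],None,fx=3,fy=3.3,interpolation=cv2.INTER_CUBIC)
c=[]
for q in (s,d):
    u=proj(q,[491,55,147])[0].astype(int); print(u); c.append(cv2.resize(q['img'][u[1]-25:u[1]+25,u[0]-26:u[0]+27],(315,297),interpolation=cv2.INTER_CUBIC))
cv2.imwrite('pics/w5.png',np.hstack([W,np.vstack(c)]))
```

```text
[496.45059463  94.88503972 143.92318135]
[242 172]
[233 190]
```

View pics/w5.png

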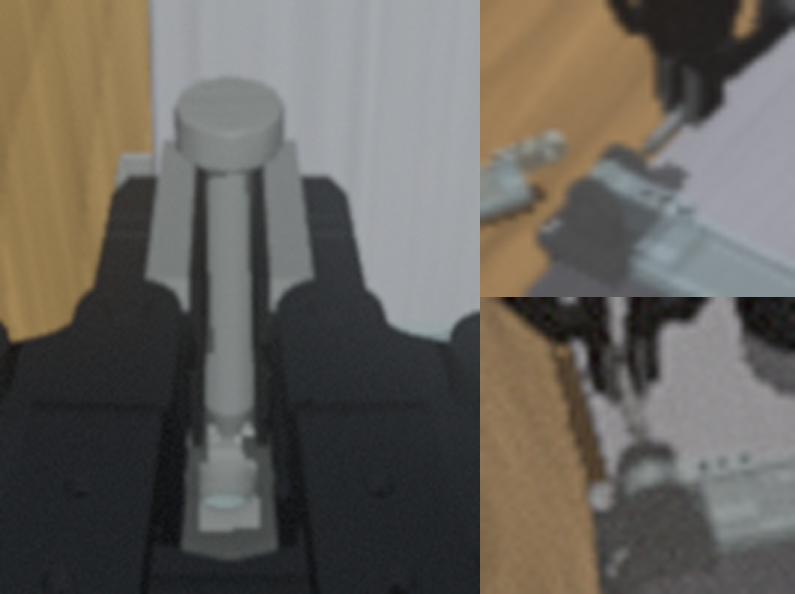

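>>> move_arm --pt "0 0 0 0 0 0 -1" --pt "0 0 0 0 0 0 -1" --pt "0 0 0 0 0 0 -1"

```text
time_s: 10.95
eef_pos: [495.5, 95.0, 142.9]
orientation: [[0.088, 0.996, -0.007], [0.993, -0.089, -0.081], [-0.081, -0.0, -0.997]]
contact_force: [-0.2, 0.6, -0.3]
grip_width: 0.079
grip_force: 49.1
```

Run:
```python
from fit import *
o=r.get_obs();T=np.array(o['orientation']);E=np.array(o['eef_pos']);print(E,T.round(4).tolist(),o['contact_force'],o['moment'])
o0=np.array([-5.65,.33,-3.9]);ax=np.array([-.9963,.001,.081])
print('pin origin',E+T@o0,'axis',T@ax)
f=np.array([490.3,29,147]);u=np.array([-.088,-.996,0]);go(f-60*u-T@o0,T,o)
# fork axis x check by fixed views: tip_of fork
w,p,s,d=pickle.load(open('w5.pkl','rb'))
# gray profile of pin shank and of ear behind, rows in wrist image
g=cv2.cvtColor(p['img'],cv2.COLOR_BGR2GRAY)
for rr in (265,290,310,318,325,332,340,346,352,358,364): print(rr,g[rr,236:280].tolist())
Rz=Ro.from_euler('z',-.088).as_matrix()
for c in ([491.1,29,115],[490.,29,115]): print(c,proj(p,np.array([[-15,18,32],[15,18,32],[0,18,32],[0,18,47],[0,18,26.75],[0,8,47]])@Rz.T+c,w).round(1).tolist())
print('pin',proj(p,E+(o0+np.outer([-24,-10,10,25,32],ax))@T.T,w).round(1).tolist())
```

```text
[495.45112937  94.96702426 142.86450479] [[0.0883, 0.9961, -0.0073], [0.9928, -0.0886, -0.0811], [-0.0815, -0.0001, -0.9967]] [-0.20871371  0.63572147 -0.34885092] [ 0.07803413 -0.01977157  0.00484016]
pin origin [495.30928441  89.64516543 147.21181415] axis [-8.76148922e-02 -9.95740492e-01  4.38647656e-04]
shift cm [-0.084  0.035  0.028] turn [0. 0. 0.] rows>= 0.0
265 [125, 125, 124, 124, 125, 124, 124, 114, 89, 59, 48, 50, 68, 100, 120, 126, 129, 131, 133, 134, 133, 133, 134, 131, 130, 125, 109, 79, 58, 52, 51, 60, 90, 118, 125, 127, 126, 126, 125, 125, 126, 127, 125, 126]
290 [119, 130, 135, 135, 138, 136, 115, 75, 47, 46, 46, 41, 45, 71, 102, 122, 127, 129, 130, 132, 132, 132, 132, 130, 128, 123, 116, 93, 54, 42, 49, 48, 48, 73, 114, 134, 138, 137, 135, 132, 122, 102, 83, 73]
310 [43, 41, 39, 35, 36, 35, 32, 29, 32, 35, 40, 40, 54, 75, 90, 107, 123, 129, 129, 131, 131, 132, 130, 128, 126, 121, 117, 100, 69, 44, 42, 36, 34, 33, 36, 37, 38, 36, 41, 42, 44, 42, 44, 42]
318 [37, 36, 29, 28, 31, 27, 28, 33, 39, 41, 36, 46, 82, 110, 120, 121, 125, 128, 130, 131, 130, 132, 130, 129, 125
[... 1067 characters left out ...]
0, 20, 20, 20, 30, 48, 71, 73, 73, 78, 104, 124, 126, 124, 121, 121, 122, 122, 122, 122, 122, 122, 122, 122, 125, 125, 127, 129, 129, 126, 106, 79, 73, 75, 71, 52, 30, 21, 21, 22, 23, 23, 22, 25]
364 [17, 20, 25, 26, 38, 64, 73, 76, 73, 79, 97, 116, 120, 118, 118, 119, 119, 120, 119, 119, 118, 106, 92, 88, 86, 88, 87, 87, 89, 87, 80, 74, 74, 75, 75, 65, 44, 24, 20, 23, 19, 18, 23, 27]
[491.1, 29, 115] [[225.4, 347.1], [283.5, 347.0], [254.5, 347.1], [254.4, 371.4], [254.5, 339.5], [254.5, 385.9]]
[490.0, 29, 115] [[223.3, 347.3], [281.4, 347.2], [252.4, 347.3], [252.1, 371.6], [252.4, 339.6], [252.2, 386.0]]
pin [[251.5, 233.3], [251.7, 260.6], [251.9, 296.3], [252.1, 320.8], [252.2, 331.6]]
```

>>> move_arm --pt "-0.3 0.035 0.05 0 0 0 -1" --pt "-0.6 0.035 0.08 0 0 0 -1" --pt "-0.9 0.035 0.1 0 0 0 -1" --pt "-1.1 0.035 0.115 0 0 0 -1" --pt "-1.25 0.035 0.125 0 0 0 -1" --pt "-1.25 0.035 0.125 0 0 0 -1" --pt "-1.25 0.035 0.125 0 0 0 -1" --pt "-1.25 0.035 0.125 0 0 0 -1" --pt "-1.25 0.035 0.125 0 0 0 -1"

```text
time_s: 11.85
eef_pos: [494.7, 82.5, 142.6]
orientation: [[0.088, 0.996, -0.007], [0.993, -0.089, -0.081], [-0.081, -0.0, -0.997]]
contact_force: [0.2, 0.1, 0.1]
grip_width: 0.076
grip_force: 49.1
```

>>> move_arm --pt "-0.1 0 0.008 0 0 0 -1" --pt "-0.2 0 0.016 0 0 0 -1" --pt "-0.2 0 0.016 0 0 0 -1" --pt "-0.2 0 0.016 0 0 0 -1" --pt "-0.2 0 0.016 0 0 0 -1"

```text
time_s: 12.35
eef_pos: [494.5, 80.4, 142.6]
orientation: [[0.089, 0.996, -0.008], [0.993, -0.089, -0.081], [-0.081, -0.0, -0.997]]
contact_force: [1.1, 0.4, -0.1]
grip_width: 0.077
grip_force: 49.1
```

>>> move_arm --pt "-0.05 0 0.004 0 0 0 -1" --pt "-0.1 0 0.008 0 0 0 -1" --pt "-0.15 0 0.012 0 0 0 -1" --pt "-0.15 0 0.012 0 0 0 -1" --pt "-0.15 0 0.012 0 0 0 -1"

```text
time_s: 12.85
eef_pos: [494.3, 78.9, 142.6]
orientation: [[0.088, 0.996, -0.007], [0.993, -0.089, -0.081], [-0.082, -0.0, -0.997]]
contact_force: [0.0, 0.5, -0.6]
grip_width: 0.077
grip_force: 49.1
```

>>> move_arm --pt "-0.05 0 0.004 0 0 0 -1" --pt "-0.1 0 0.008 0 0 0 -1" --pt "-0.1 0 0.008 0 0 0 -1" --pt "-0.1 0 0.008 0 0 0 -1"

```text
time_s: 13.25
eef_pos: [494.3, 77.9, 142.6]
orientation: [[0.088, 0.996, -0.007], [0.993, -0.089, -0.081], [-0.081, -0.0, -0.997]]
contact_force: [-0.6, -0.3, 0.6]
grip_width: 0.077
grip_force: 49.1
```

>>> move_arm --pt "-0.05 0 0.004 0 0 0 -1" --pt "-0.1 0 0.008 0 0 0 -1" --pt "-0.1 0 0.008 0 0 0 -1" --pt "-0.1 0 0.008 0 0 0 -1"

```text
time_s: 13.65
eef_pos: [494.2, 76.9, 142.6]
orientation: [[0.089, 0.996, -0.008], [0.993, -0.089, -0.081], [-0.081, -0.0, -0.997]]
contact_force: [-0.6, -0.3, -0.8]
grip_width: 0.075
grip_force: 49.1
```

>>> move_arm --pt "-0.05 0 0.004 0 0 0 -1" --pt "-0.1 0 0.008 0 0 0 -1" --pt "-0.1 0 0.008 0 0 0 -1" --pt "-0.1 0 0.008 0 0 0 -1"

```text
time_s: 14.05
eef_pos: [494.1, 75.9, 142.6]
orientation: [[0.089, 0.996, -0.007], [0.993, -0.089, -0.081], [-0.081, -0.0, -0.997]]
contact_force: [-0.4, -0.6, 0.0]
grip_width: 0.078
grip_force: 49.1
```

>>> move_arm --pt "-0.05 0 0.004 0 0 0 -1" --pt "-0.1 0 0.008 0 0 0 -1" --pt "-0.1 0 0.008 0 0 0 -1" --pt "-0.1 0 0.008 0 0 0 -1"

```text
time_s: 14.45
eef_pos: [494.0, 74.9, 142.6]
orientation: [[0.089, 0.996, -0.007], [0.993, -0.089, -0.081], [-0.081, -0.0, -0.997]]
contact_force: [-0.3, -0.5, -0.1]
grip_width: 0.073
grip_force: 49.1
```

>>> move_arm --pt "-0.05 0 0.004 0 0 0 -1" --pt "-0.1 0 0.008 0 0 0 -1" --pt "-0.15 0 0.012 0 0 0 -1" --pt "-0.2 0 0.016 0 0 0 -1" --pt "-0.2 0 0.016 0 0 0 -1" --pt "-0.2 0 0.016 0 0 0 -1"

```text
time_s: 15.05
eef_pos: [493.8, 72.9, 142.6]
orientation: [[0.088, 0.996, -0.007], [0.993, -0.089, -0.081], [-0.081, -0.0, -0.997]]
contact_force: [0.1, 0.2, -1.0]
grip_width: 0.077
grip_force: 49.1
```

>>> move_arm --pt "-0.05 0 0.004 0 0 0 -1" --pt "-0.1 0 0.008 0 0 0 -1" --pt "-0.15 0 0.012 0 0 0 -1" --pt "-0.2 0 0.016 0 0 0 -1" --pt "-0.2 0 0.016 0 0 0 -1" --pt "-0.2 0 0.016 0 0 0 -1"

```text
time_s: 15.65
eef_pos: [493.6, 70.9, 142.6]
orientation: [[0.088, 0.996, -0.008], [0.993, -0.089, -0.081], [-0.082, -0.0, -0.997]]
contact_force: [0.1, -0.2, -0.8]
grip_width: 0.077
grip_force: 49.1
```

>>> move_arm --pt "-0.05 0 0.004 0 0 0 -1" --pt "-0.1 0 0.008 0 0 0 -1" --pt "-0.15 0 0.012 0 0 0 -1" --pt "-0.2 0 0.016 0 0 0 -1" --pt "-0.2 0 0.016 0 0 0 -1" --pt "-0.2 0 0.016 0 0 0 -1"

```text
time_s: 16.25
eef_pos: [493.4, 68.9, 142.6]
orientation: [[0.088, 0.996, -0.007], [0.993, -0.089, -0.081], [-0.082, -0.0, -0.997]]
contact_force: [-0.2, -0.0, -0.0]
grip_width: 0.075
grip_force: 49.1
```

Still no resistance; continuing gently to just before the fingers reach the ear.

>>> move_arm --pt "-0.05 0 0.004 0 0 0 -1" --pt "-0.1 0 0.008 0 0 0 -1" --pt "-0.15 0 0.012 0 0 0 -1" --pt "-0.2 0 0.016 0 0 0 -1" --pt "-0.2 0 0.016 0 0 0 -1" --pt "-0.2 0 0.016 0 0 0 -1"

```text
time_s: 16.85
eef_pos: [493.3, 66.9, 142.6]
orientation: [[0.088, 0.996, -0.008], [0.993, -0.089, -0.081], [-0.081, -0.0, -0.997]]
contact_force: [-0.7, -0.5, -0.5]
grip_width: 0.072
grip_force: 49.1
```

>>> move_arm --pt "-0.05 0 0.004 0 0 0 -1" --pt "-0.1 0 0.008 0 0 0 -1" --pt "-0.15 0 0.012 0 0 0 -1" --pt "-0.2 0 0.016 0 0 0 -1" --pt "-0.2 0 0.016 0 0 0 -1" --pt "-0.2 0 0.016 0 0 0 -1"

```text
time_s: 17.45
eef_pos: [493.0, 64.9, 142.6]
orientation: [[0.088, 0.996, -0.008], [0.993, -0.089, -0.081], [-0.081, -0.0, -0.997]]
contact_force: [-0.4, -0.1, -0.5]
grip_width: 0.078
grip_force: 49.1
```

>>> move_arm --pt "-0.05 0 0.004 0 0 0 -1" --pt "-0.1 0 0.008 0 0 0 -1" --pt "-0.15 0 0.012 0 0 0 -1" --pt "-0.2 0 0.016 0 0 0 -1" --pt "-0.2 0 0.016 0 0 0 -1" --pt "-0.2 0 0.016 0 0 0 -1"

```text
time_s: 18.05
eef_pos: [493.0, 62.8, 142.6]
orientation: [[0.088, 0.996, -0.007], [0.993, -0.089, -0.081], [-0.082, -0.0, -0.997]]
contact_force: [-0.3, 0.6, 0.0]
grip_width: 0.074
grip_force: 49.1
```

>>> move_arm --pt "-0.05 0 0.004 0 0 0 -1" --pt "-0.1 0 0.008 0 0 0 -1" --pt "-0.15 0 0.012 0 0 0 -1" --pt "-0.2 0 0.016 0 0 0 -1" --pt "-0.2 0 0.016 0 0 0 -1" --pt "-0.2 0 0.016 0 0 0 -1"

```text
time_s: 18.65
eef_pos: [492.8, 60.8, 142.6]
orientation: [[0.088, 0.996, -0.007], [0.993, -0.089, -0.081], [-0.082, -0.0, -0.997]]
contact_force: [-0.4, -0.3, -0.8]
grip_width: 0.074
grip_force: 49.1
```

Run:
```python
from fit import *
o=r.get_obs();T=np.array(o['orientation']);E=np.array(o['eef_pos']);print(E,o['contact_force'],o['moment'],o['time_s'])
P=E+T@np.array([-5.65,.33,-3.9]); f=np.array([490.3,29,147]); Rz=Ro.from_euler('z',-.088).as_matrix(); print('pin in fork',Rz.T@(P-f))
```

```text
[492.76560729  60.81922669 142.62645743] [-0.44612452 -0.33731827 -0.81012789] [ 0.0701457   0.12861053 -0.00534626] 18.65
pin in fork [-1.43485613e-02  2.65995241e+01 -2.56433615e-02]
```

>>> move_arm --pt "-0.05 0 0.004 0 0 0 -1" --pt "-0.1 0 0.008 0 0 0 -1" --pt "-0.15 0 0.012 0 0 0 -1" --pt "-0.2 0 0.016 0 0 0 -1" --pt "-0.2 0 0.016 0 0 0 -1" --pt "-0.2 0 0.016 0 0 0 -1"

```text
time_s: 19.25
eef_pos: [492.6, 58.8, 142.6]
orientation: [[0.088, 0.996, -0.007], [0.993, -0.089, -0.081], [-0.082, -0.0, -0.997]]
contact_force: [-0.5, 0.2, -1.0]
grip_width: 0.071
grip_force: 49.1
```

>>> move_arm --pt "0 0 0 0 0 0 -0.8" --pt "0 0 0 0 0 0 -0.6" --pt "0 0 0 0 0 0 -0.4" --pt "0 0 0 0 0 0 -0.3" --pt "0 0 0 0 0 0 -0.3" --pt "0 0 0 0 0 0 -0.3" --pt "0.6 0 -0.05 0 0 0 -0.3" --pt "1.2 0 -0.1 0 0 0 -0.3" --pt "1.8 0 -0.15 0 0 0 -0.3" --pt "2.44 0 -0.2 0 0 0 -0.3" --pt "2.44 0 0.1 0 0 0 -0.3" --pt "2.44 0 0.4 0 0 0 -0.3" --pt "2.44 0 0.4 0 0 0 -0.3" --pt "2.44 0 0.4 0 0 0 -0.3"

```text
time_s: 20.65
eef_pos: [494.5, 82.6, 136.4]
orientation: [[0.089, 0.996, -0.008], [0.993, -0.089, -0.081], [-0.082, -0.001, -0.997]]
contact_force: [-0.1, -0.5, 0.4]
grip_width: 0.354
grip_force: 0.0
```

Run:
```python
from fit import *
o=r.get_obs(); p=r.read_camera('wrist'); s=r.read_camera('scene'); d=r.read_camera('side'); pickle.dump((o,p,s,d),open('w6.pkl','wb'))
print(o['eef_pos'],o['contact_force'],o['time_s'])
W=cv2.resize(p['img'][174:384,160:350],None,fx=2.7,fy=2.82,interpolation=cv2.INTER_CUBIC)
c=[]
for q in (s,d):
    u=proj(q,[493,55,147])[0].astype(int); c.append(cv2.resize(q['img'][u[1]-22:u[1]+22,u[0]-20:u[0]+20],(270,296),interpolation=cv2.INTER_CUBIC))
cv2.imwrite('pics/w6.png',np.hstack([W[:592],np.vstack(c)]))
T=np.array(o['orientation']);E=np.array(o['eef_pos'])
Rz=Ro.from_euler('z',-.088).as_matrix();f=np.array([490.3,29,147])
cr=lambda X:((proj(p,X,o)-[160,174])*[2.7,2.82]).round().tolist()
print('head face y=48.6: z 147,144', cr(np.array([[0,48.6,0],[0,48.6,8],[-8,48.6,0],[8,48.6,0],[0,48.6,-3],[0,48.6,5],[0,18,0],[0,18,15]])@Rz.T+f))
```

```text
[494.45981013  82.58670567 136.40441804] [-0.11584298 -0.50023399  0.41068119] 20.65
head face y=48.6: z 147,144 [[255.0, 323.0], [255.0, 356.0], [206.0, 323.0], [303.0, 323.0], [255.0, 311.0], [255.0, 343.0], [255.0, 469.0], [255.0, 541.0]]
```

View pics/w6.png

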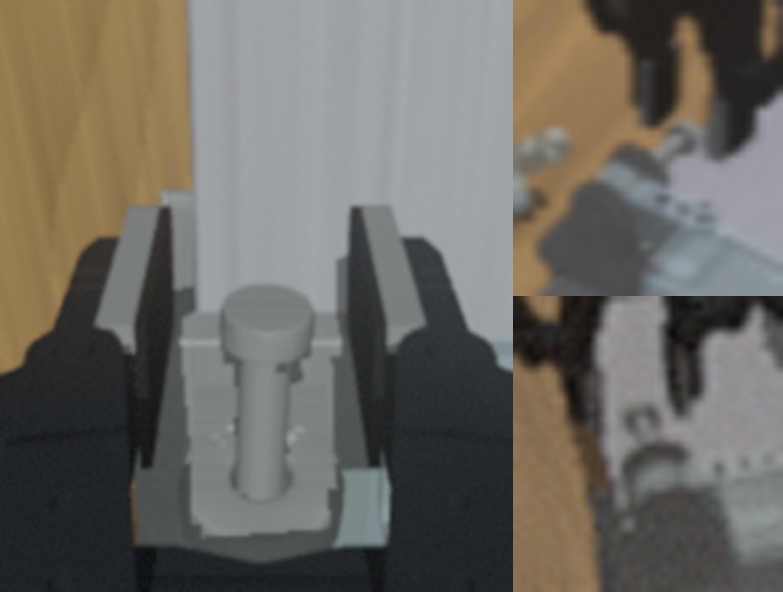

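>>> move_arm --pt "0 0.08 0 0 0 0 -0.45" --pt "0 0.08 0 0 0 0 -0.5" --pt "0 0.08 0 0 0 0 -0.55" --pt "0 0.08 0 0 0 0 -0.6" --pt "0 0.08 0 0 0 0 -0.65" --pt "0 0.08 0 0 0 0 -0.7" --pt "0 0.08 0 0 0 0 -0.8" --pt "0 0.08 0 0 0 0 -1" --pt "0 0.08 0 0 0 0 -1" --pt "0 0.08 0 0 0 0 -1" --squeeze 20

```text
time_s: 21.8
eef_pos: [495.5, 82.7, 136.6]
orientation: [[0.088, 0.996, -0.007], [0.993, -0.089, -0.081], [-0.081, -0.0, -0.997]]
contact_force: [-0.6, -0.5, -0.1]
grip_width: 0.163
grip_force: 19.5
```

>>> move_arm --pt "0 0 -0.05 0 0 0 -1" --pt "0 0 -0.1 0 0 0 -1" --pt "0 0 -0.15 0 0 0 -1" --pt "0 0 -0.2 0 0 0 -1" --pt "0 0 -0.2 0 0 0 -1" --pt "0 0 -0.2 0 0 0 -1"

```text
time_s: 22.4
eef_pos: [495.5, 82.9, 138.6]
orientation: [[0.088, 0.996, -0.008], [0.993, -0.089, -0.081], [-0.081, -0.0, -0.997]]
contact_force: [-0.3, -0.2, -0.9]
grip_width: 0.161
grip_force: 19.5
```

>>> move_arm --pt "-0.05 0 0.004 0 0 0 -1" --pt "-0.1 0 0.008 0 0 0 -1" --pt "-0.15 0 0.012 0 0 0 -1" --pt "-0.2 0 0.016 0 0 0 -1" --pt "-0.2 0 0.016 0 0 0 -1" --pt "-0.2 0 0.016 0 0 0 -1"

```text
time_s: 23.0
eef_pos: [495.3, 80.8, 138.6]
orientation: [[0.088, 0.996, -0.007], [0.993, -0.089, -0.081], [-0.082, -0.0, -0.997]]
contact_force: [0.1, -0.1, -0.7]
grip_width: 0.166
grip_force: 19.5
```

>>> move_arm --pt "-0.05 0 0.004 0 0 0 -1" --pt "-0.1 0 0.008 0 0 0 -1" --pt "-0.15 0 0.012 0 0 0 -1" --pt "-0.2 0 0.016 0 0 0 -1" --pt "-0.2 0 0.016 0 0 0 -1"

```text
time_s: 23.5
eef_pos: [495.2, 78.8, 138.6]
orientation: [[0.088, 0.996, -0.007], [0.993, -0.089, -0.081], [-0.082, -0.0, -0.997]]
contact_force: [-0.8, 0.9, -0.3]
grip_width: 0.163
grip_force: 19.5
```

>>> move_arm --pt "-0.05 0 0.004 0 0 0 -1" --pt "-0.1 0 0.008 0 0 0 -1" --pt "-0.15 0 0.012 0 0 0 -1" --pt "-0.2 0 0.016 0 0 0 -1" --pt "-0.2 0 0.016 0 0 0 -1"

```text
time_s: 24.0
eef_pos: [495.0, 76.8, 138.6]
orientation: [[0.088, 0.996, -0.007], [0.993, -0.089, -0.081], [-0.082, -0.0, -0.997]]
contact_force: [0.8, 0.9, -0.0]
grip_width: 0.163
grip_force: 19.5
```

>>> move_arm --pt "-0.05 0 0.004 0 0 0 -1" --pt "-0.1 0 0.008 0 0 0 -1" --pt "-0.15 0 0.012 0 0 0 -1" --pt "-0.2 0 0.016 0 0 0 -1" --pt "-0.2 0 0.016 0 0 0 -1"

```text
time_s: 24.5
eef_pos: [494.8, 74.8, 138.6]
orientation: [[0.088, 0.996, -0.007], [0.993, -0.089, -0.081], [-0.082, -0.0, -0.997]]
contact_force: [-0.4, -0.2, -0.4]
grip_width: 0.165
grip_force: 19.5
```

>>> move_arm --pt "-0.05 0 0.004 0 0 0 -1" --pt "-0.1 0 0.008 0 0 0 -1" --pt "-0.15 0 0.012 0 0 0 -1" --pt "-0.2 0 0.016 0 0 0 -1" --pt "-0.2 0 0.016 0 0 0 -1"

```text
time_s: 25.0
eef_pos: [494.8, 72.9, 138.7]
orientation: [[0.088, 0.996, -0.007], [0.993, -0.089, -0.081], [-0.081, 0.0, -0.997]]
contact_force: [-0.5, 0.6, -0.9]
grip_width: 0.159
grip_force: 19.6
```

>>> move_arm --pt "-0.05 0 0.004 0 0 0 -1" --pt "-0.1 0 0.008 0 0 0 -1" --pt "-0.15 0 0.012 0 0 0 -1" --pt "-0.2 0 0.016 0 0 0 -1" --pt "-0.2 0 0.016 0 0 0 -1"

```text
time_s: 25.5
eef_pos: [494.5, 71.0, 138.7]
orientation: [[0.089, 0.996, -0.007], [0.993, -0.089, -0.081], [-0.081, -0.0, -0.997]]
contact_force: [0.1, 2.0, -0.0]
grip_width: 0.159
grip_force: 19.7
```

>>> move_arm --pt "-0.05 0 0.004 0 0 0 -1" --pt "-0.1 0 0.008 0 0 0 -1" --pt "-0.15 0 0.012 0 0 0 -1" --pt "-0.2 0 0.016 0 0 0 -1" --pt "-0.2 0 0.016 0 0 0 -1"

```text
time_s: 26.0
eef_pos: [494.3, 69.0, 138.7]
orientation: [[0.089, 0.996, -0.007], [0.993, -0.089, -0.081], [-0.081, -0.0, -0.997]]
contact_force: [0.7, 3.5, 1.5]
grip_width: 0.16
grip_force: 19.8
```

>>> move_arm --pt "-0.05 0 0.004 0 0 0 -1" --pt "-0.1 0 0.008 0 0 0 -1" --pt "-0.15 0 0.012 0 0 0 -1" --pt "-0.2 0 0.016 0 0 0 -1" --pt "-0.2 0 0.016 0 0 0 -1"

```text
time_s: 26.5
eef_pos: [494.1, 67.4, 138.8]
orientation: [[0.089, 0.996, -0.007], [0.993, -0.089, -0.08], [-0.081, -0.0, -0.997]]
contact_force: [1.5, 5.5, 1.9]
grip_width: 0.163
grip_force: 20.0
```

>>> move_arm --pt "0.1 0.04 -0.07 0 0 0 -1" --pt "0.1 0.04 -0.07 0 0 0 -1" --pt "0.05 0.04 -0.07 0 0 0 -1" --pt "0 0.04 -0.06 0 0 0 -1" --pt "-0.05 0.04 -0.06 0 0 0 -1" --pt "-0.1 0.04 -0.05 0 0 0 -1" --pt "-0.1 0.04 -0.05 0 0 0 -1" --pt "-0.1 0.04 -0.05 0 0 0 -1"

```text
time_s: 27.3
eef_pos: [494.1, 65.9, 139.2]
orientation: [[0.088, 0.996, -0.008], [0.993, -0.089, -0.081], [-0.081, -0.001, -0.997]]
contact_force: [0.0, 2.6, 0.5]
grip_width: 0.164
grip_force: 19.8
```

>>> move_arm --pt "-0.05 0 0.002 0 0 0 -1" --pt "-0.1 0 0.0 0 0 0 -1" --pt "-0.15 0 0.0 0 0 0 -1" --pt "-0.2 0 0.0 0 0 0 -1" --pt "-0.2 0 0.0 0 0 0 -1"

```text
time_s: 27.8
eef_pos: [494.0, 63.9, 139.4]
orientation: [[0.088, 0.996, -0.008], [0.993, -0.089, -0.081], [-0.081, -0.001, -0.997]]
contact_force: [-1.9, 4.0, 2.3]
grip_width: 0.162
grip_force: 19.9
```

>>> move_arm --pt "-0.05 0 0.002 0 0 0 -1" --pt "-0.1 0 0.004 0 0 0 -1" --pt "-0.1 0 0.004 0 0 0 -1" --pt "-0.1 0 0.004 0 0 0 -1"

```text
time_s: 28.2
eef_pos: [494.0, 62.9, 139.4]
orientation: [[0.088, 0.996, -0.008], [0.993, -0.089, -0.081], [-0.082, -0.001, -0.997]]
contact_force: [-2.7, 4.3, 2.7]
grip_width: 0.159
grip_force: 19.9
```

>>> move_arm --pt "0.03 -0.04 -0.05 0 0 0 -1" --pt "0 -0.04 -0.05 0 0 0 -1" --pt "-0.05 -0.04 -0.05 0 0 0 -1" --pt "-0.1 -0.04 -0.05 0 0 0 -1" --pt "-0.15 -0.04 -0.05 0 0 0 -1" --pt "-0.15 -0.04 -0.05 0 0 0 -1"

```text
time_s: 28.8
eef_pos: [493.8, 61.3, 140.1]
orientation: [[0.088, 0.996, -0.007], [0.993, -0.089, -0.081], [-0.082, 0.0, -0.997]]
contact_force: [-0.3, 0.9, -0.5]
grip_width: 0.162
grip_force: 19.5
```

>>> move_arm --pt "-0.05 0 0.004 0 0 0 -1" --pt "-0.1 0 0.008 0 0 0 -1" --pt "-0.15 0 0.012 0 0 0 -1" --pt "-0.15 0 0.012 0 0 0 -1"

```text
time_s: 29.2
eef_pos: [493.6, 59.9, 140.1]
orientation: [[0.088, 0.996, -0.007], [0.993, -0.089, -0.081], [-0.082, -0.0, -0.997]]
contact_force: [-0.3, 0.4, -0.4]
grip_width: 0.166
grip_force: 19.5
```

>>> move_arm --pt "-0.04 0 0.003 0 0 0 -1" --pt "-0.08 0 0.006 0 0 0 -1" --pt "-0.08 0 0.006 0 0 0 -1" --pt "-0.08 0 0.006 0 0 0 -1"

```text
time_s: 29.6
eef_pos: [493.4, 59.2, 140.1]
orientation: [[0.088, 0.996, -0.007], [0.993, -0.089, -0.081], [-0.082, -0.0, -0.997]]
contact_force: [0.5, 0.2, -1.5]
grip_width: 0.169
grip_force: 19.5
```

>>> move_arm --pt "-0.03 0 0.002 0 0 0 -1" --pt "-0.06 0 0.004 0 0 0 -1" --pt "-0.06 0 0.004 0 0 0 -1" --pt "-0.06 0 0.004 0 0 0 -1"

```text
time_s: 30.0
eef_pos: [493.4, 58.6, 140.1]
orientation: [[0.088, 0.996, -0.007], [0.993, -0.089, -0.081], [-0.082, -0.0, -0.997]]
contact_force: [-0.6, 1.1, -1.0]
grip_width: 0.167
grip_force: 19.6
```

>>> move_arm --pt "-0.03 0 0.002 0 0 0 -1" --pt "-0.05 0 0.004 0 0 0 -1" --pt "-0.05 0 0.004 0 0 0 -1" --pt "-0.05 0 0.004 0 0 0 -1"

```text
time_s: 30.4
eef_pos: [493.3, 58.1, 140.1]
orientation: [[0.088, 0.996, -0.007], [0.993, -0.089, -0.081], [-0.081, -0.0, -0.997]]
contact_force: [0.2, 0.4, -0.2]
grip_width: 0.161
grip_force: 19.6
```

>>> move_arm --pt "-0.03 0 0.002 0 0 0 -1" --pt "-0.05 0 0.004 0 0 0 -1" --pt "-0.05 0 0.004 0 0 0 -1" --pt "-0.05 0 0.004 0 0 0 -1"

```text
time_s: 30.8
eef_pos: [493.3, 57.9, 140.1]
orientation: [[0.088, 0.996, -0.007], [0.993, -0.089, -0.081], [-0.081, -0.0, -0.997]]
contact_force: [0.9, 3.8, -0.5]
grip_width: 0.167
grip_force: 19.7
```

>>> move_arm --pt "-0.02 0 0.002 0 0 0 -1" --pt "-0.04 0 0.003 0 0 0 -1" --pt "-0.05 0 0.004 0 0 0 -1" --pt "-0.05 0 0.004 0 0 0 -1"

```text
time_s: 31.2
eef_pos: [493.3, 57.7, 140.1]
orientation: [[0.089, 0.996, -0.007], [0.993, -0.089, -0.08], [-0.08, -0.0, -0.997]]
contact_force: [-1.0, 5.7, 0.5]
grip_width: 0.161
grip_force: 19.8
```

Run:
```python
from fit import *
o=r.get_obs(); p=r.read_camera('wrist'); s=r.read_camera('scene'); d=r.read_camera('side'); pickle.dump((o,p,s,d),open('w7.pkl','wb')); print(o['contact_force'],o['eef_pos'])
# head rim position in wrist img: gray along column of pin axis
g=cv2.cvtColor(p['img'],cv2.COLOR_BGR2GRAY); print(g[215:384:2,256].tolist())
f=np.array([490.3,29,147]);Rz=Ro.from_euler('z',-.088).as_matrix()
print(proj(p,np.array([[0,y,8] for y in (24,22,20,18)]+[[0,18,15],[0,8,15],[0,24,0]])@Rz.T+f,o).round(1).tolist())
```

```text
[-0.99395511  5.73007474  0.48498333] [493.27090438  57.69444622 140.11757495]
[158, 158, 157, 157, 158, 157, 157, 157, 157, 157, 157, 157, 158, 153, 133, 134, 135, 138, 154, 136, 135, 135, 136, 135, 134, 135, 132, 127, 128, 126, 126, 128, 126, 124, 126, 127, 128, 128, 130, 142, 134, 134, 133, 132, 122, 126, 130, 132, 131, 131, 140, 143, 138, 134, 132, 130, 129, 127, 121, 135, 146, 141, 138, 138, 137, 136, 134, 133, 132, 144, 148, 135, 139, 142, 138, 136, 114, 81, 81, 61, 32, 34, 28, 30, 32]
[[252.0, 294.0], [252.0, 297.7], [252.1, 301.4], [252.1, 305.0], [251.9, 316.1], [252.1, 334.1], [252.2, 282.8]]
```

>>> move_arm --pt "-0.02 0 0 0 0 0 -1" --pt "-0.02 0 0 0 0 0 -1" --pt "-0.02 0 0 0 0 0 -0.6" --pt "-0.02 0 0 0 0 0 -0.4" --pt "0 0 0 0 0 0 -0.2" --pt "0 0 0 0 0 0 -0.1" --pt "0 0 0 0 0 0 -0.1" --pt "1 0 0 0 0 0 -0.1" --pt "2.5 0 0 0 0 0 -0.1" --pt "4 0 0 0 0 0 -0.1" --pt "4 0 0 0 0 0 -0.1" --pt "4 0 0 0 0 0 -0.1"

```text
time_s: 32.55
eef_pos: [496.7, 97.7, 136.7]
orientation: [[0.087, 0.996, -0.008], [0.993, -0.087, -0.081], [-0.082, -0.0, -0.997]]
contact_force: [-0.5, -0.8, -0.6]
grip_width: 0.45
grip_force: 0.0
```

```bash
cat > chk.py <<'E'
from fit import *
o=r.get_obs(); p=r.read_camera('wrist'); print(o['contact_force'],o['eef_pos'],o['time_s'])
f=np.array([490.3,29,147]);Rz=Ro.from_euler('z',-.088).as_matrix()
q=proj(p,np.array([[0,y,8] for y in (24,20,18)]+[[0,18,15],[0,8,15],[0,24,0],[-15,18,8],[15,18,8]])@Rz.T+f,o).round(1);print(q.tolist())
g=cv2.cvtColor(p['img'],cv2.COLOR_BGR2GRAY); c=int(q[0][0])+2; r0=int(q[0][1])-40
print(r0,g[r0:384:1,c-1:c+2].mean(1).round().astype(int).tolist())
R,t=Rt(p,o)
for k in ('pin','pin_head','fork','lug'):
    for d in r.tip_of(k,p)[:1]: print(k,(Rz.T@(R@np.array(d['at'])+t-f)).round(1),d['confidence'])
E
python3 chk.py
```

```text
[-0.45333183 -0.80345082 -0.55959381] [496.68382018  97.70634342 136.68271249] 32.55
[[252.4, 367.2], [252.5, 373.1], [252.5, 376.1], [252.3, 388.9], [252.4, 403.2], [252.6, 353.8], [221.2, 375.9], [283.7, 376.1]]
327 [135, 136, 136, 136, 133, 129, 128, 128, 128, 127, 129, 129, 128, 127, 126, 125, 126, 128, 128, 129, 130, 130, 128, 127, 126, 126, 127, 130, 129, 129, 127, 128, 130, 131, 131, 124, 103, 81, 77, 81, 81, 82, 81, 81, 82, 76, 59, 40, 37, 35, 35, 30, 29, 32, 31, 32, 32]
pin_head [ 1.6 25.7  0.5] 0.73
lug [-123.6  100.4 -119.4] 0.96
```

```bash
python3 -c "
from h import *
go([492,70,225],down(1.4828))"
```

```text
shift cm [-3.396 -0.233 -8.567] turn [-0.0004  0.0817 -0.0012] rows>= 1.8
```

>>> move_arm --pt "0 0 -3 0 0 0 -0.1" --pt "0 0 -6 0 0 0 -0.1" --pt "-1 -0.2 -8.5 0 0.04 0 0.3" --pt "-3.4 -0.2 -8.5 0 0.082 0 0.6" --pt "-3.4 -0.2 -8.5 0 0.082 0 0.6" --pt "-3.4 -0.2 -8.5 0 0.082 0 0.6" --pt "-3.4 -0.2 -8.5 0 0.082 0 0.6"

```text
time_s: 33.5
eef_pos: [492.0, 70.4, 223.9]
orientation: [[0.089, 0.996, -0.001], [0.996, -0.089, 0.0], [0.0, -0.001, -1.0]]
contact_force: [0.2, 0.0, -0.8]
grip_width: 0.802
grip_force: 0.0
```

```bash
python3 chk.py
python3 - <<'E'
from fit import *
o=r.get_obs(); p=r.read_camera('wrist'); pickle.dump((o,p),open('w8.pkl','wb'))
f=np.array([490.3,29,147]);Rz=Ro.from_euler('z',-.088).as_matrix()
g=cv2.cvtColor(p['img'],cv2.COLOR_BGR2GRAY).astype(float)
# compare with w1 at same fork-based lines: sample rays on vertical plane top line z=155 (head top rim) along y
o1,p1=pickle.load(open('w1.pkl','rb')); g1=cv2.cvtColor(p1['img'],cv2.COLOR_BGR2GRAY).astype(float)
ys=np.arange(36,2,-1.)
for gg,pp,oo in ((g,p,o),(g1,p1,o1)):
    for z in (8,):
        L=[]
        for dx in (0,1,2):
            u=proj(pp,np.c_[0*ys+dx,ys,0*ys+z]@Rz.T+f,oo).astype(np.float32); L.append(cv2.remap(gg.astype(np.float32),u[:,0].reshape(1,-1).copy(),u[:,1].reshape(1,-1).copy(),1)[0])
        print(list(zip(ys.astype(int).tolist(),np.mean(L,0).round().astype(int).tolist())))
E
```

```text
[ 0.15997704  0.01972874 -0.7513844 ] [492.00320554  70.35618785 223.87494444] 33.5
[[257.2, 237.7], [257.2, 243.1], [257.2, 245.8], [257.2, 250.5], [257.2, 264.0], [257.1, 232.9], [235.0, 245.8], [279.3, 245.8]]
197 [171, 172, 172, 172, 171, 171, 172, 171, 172, 171, 171, 171, 171, 171, 171, 165, 152, 144, 146, 154, 162, 153, 148, 148, 148, 148, 148, 148, 148, 148, 148, 146, 142, 141, 142, 140, 140, 141, 142, 144, 149, 149, 148, 146, 145, 145, 145, 137, 128, 138, 143, 143, 145, 149, 154, 155, 153, 149, 147, 146, 145, 144, 143, 142, 139, 135, 139, 149, 156, 159, 157, 153, 151, 151, 150, 150, 149, 150, 149, 148, 148, 148, 146, 146, 151, 153, 148, 150, 154, 154, 152, 148, 147, 146, 144, 143, 142, 141, 136, 125, 107, 95, 95, 97, 97, 102, 108, 110, 111, 110, 110, 110, 110, 110, 110, 110, 110, 109, 126, 162, 170, 171, 171, 171, 171, 170, 171, 170, 171, 170, 170, 170, 171, 170, 171, 170, 171, 171, 171, 171, 170, 171, 170, 170, 170, 170, 170, 170, 170, 170, 171, 171, 171, 170, 170, 170, 170, 170, 170, 170, 170, 170, 169, 170, 170, 169, 170, 170, 169, 170, 169, 169, 169, 170, 169, 158, 118, 6
[... 155 characters left out ...]
33, 148), (32, 148), (31, 144), (30, 141), (29, 141), (28, 140), (27, 140), (26, 142), (25, 147), (24, 152), (23, 147), (22, 145), (21, 145), (20, 143), (19, 137), (18, 136), (17, 142), (16, 145), (15, 149), (14, 155), (13, 154), (12, 150), (11, 147), (10, 145), (9, 144), (8, 143), (7, 141), (6, 137), (5, 139), (4, 149), (3, 157)]
[(36, 147), (35, 145), (34, 145), (33, 145), (32, 145), (31, 145), (30, 145), (29, 143), (28, 139), (27, 138), (26, 140), (25, 148), (24, 149), (23, 147), (22, 151), (21, 148), (20, 145), (19, 142), (18, 139), (17, 140), (16, 143), (15, 148), (14, 152), (13, 149), (12, 145), (11, 144), (10, 142), (9, 141), (8, 140), (7, 137), (6, 136), (5, 149), (4, 161), (3, 161)]
```

>>> move_arm --pt "1.9 0.2 0 0 0 0 -0.5" --pt "1.9 0.2 3 0 0 0 -1" --pt "1.9 0.2 6 0 0 0 -1" --pt "1.9 0.2 8 0 0 0 -1" --pt "1.9 0.2 8.6 0 0 0 -1" --pt "1.5 0.2 8.6 0 0 0 -1" --pt "1 0.2 8.6 0 0 0 -1" --pt "0.5 0.2 8.6 0 0 0 -1" --pt "0 0.2 8.6 0 0 0 -1" --pt "-0.2 0.2 8.6 0 0 0 -1" --pt "-0.3 0.2 8.6 0 0 0 -1" --pt "-0.3 0.2 8.6 0 0 0 -1" --pt "-0.3 0.2 8.6 0 0 0 -1"

```text
time_s: 35.1
eef_pos: [494.1, 67.1, 138.3]
orientation: [[0.089, 0.996, -0.0], [0.996, -0.089, 0.001], [0.0, -0.0, -1.0]]
contact_force: [-0.3, 0.4, -0.3]
grip_width: 0.005
grip_force: 0.0
```

>>> move_arm --pt "-0.05 0 0 0 0 0 -1" --pt "-0.1 0 0 0 0 0 -1" --pt "-0.1 0 0 0 0 0 -1" --pt "-0.1 0 0 0 0 0 -1"

```text
time_s: 35.5
eef_pos: [494.0, 66.1, 138.3]
orientation: [[0.089, 0.996, -0.0], [0.996, -0.089, 0.0], [0.0, -0.0, -1.0]]
contact_force: [-0.0, 0.6, -0.5]
grip_width: 0.0
grip_force: 0.0
```

>>> move_arm --pt "-0.05 0 0 0 0 0 -1" --pt "-0.1 0 0 0 0 0 -1" --pt "-0.1 0 0 0 0 0 -1" --pt "-0.1 0 0 0 0 0 -1"

```text
time_s: 35.9
eef_pos: [493.9, 65.0, 138.3]
orientation: [[0.089, 0.996, -0.0], [0.996, -0.089, 0.0], [0.0, -0.0, -1.0]]
contact_force: [-0.5, 0.4, -0.5]
grip_width: -0.001
grip_force: 0.0
```

>>> move_arm --pt "-0.04 0 0 0 0 0 -1" --pt "-0.08 0 0 0 0 0 -1" --pt "-0.08 0 0 0 0 0 -1" --pt "-0.08 0 0 0 0 0 -1"

```text
time_s: 36.3
eef_pos: [493.8, 64.2, 138.3]
orientation: [[0.089, 0.996, -0.0], [0.996, -0.089, 0.0], [0.0, -0.0, -1.0]]
contact_force: [0.4, -0.1, -0.7]
grip_width: -0.002
grip_force: 0.0
```

>>> move_arm --pt "-0.03 0 0 0 0 0 -1" --pt "-0.06 0 0 0 0 0 -1" --pt "-0.06 0 0 0 0 0 -1" --pt "-0.06 0 0 0 0 0 -1"

```text
time_s: 36.7
eef_pos: [493.8, 63.6, 138.3]
orientation: [[0.089, 0.996, -0.0], [0.996, -0.089, 0.0], [0.0, -0.0, -1.0]]
contact_force: [0.5, -0.4, 0.1]
grip_width: -0.003
grip_force: 0.0
```

>>> move_arm --pt "-0.03 0 0 0 0 0 -1" --pt "-0.06 0 0 0 0 0 -1" --pt "-0.06 0 0 0 0 0 -1"

```text
time_s: 37.0
eef_pos: [493.7, 63.1, 138.3]
orientation: [[0.089, 0.996, -0.0], [0.996, -0.089, 0.001], [0.001, -0.0, -1.0]]
contact_force: [0.1, 0.0, 1.0]
grip_width: 0.002
grip_force: 0.2
```

>>> move_arm --pt "-0.03 0 0 0 0 0 -1" --pt "-0.06 0 0 0 0 0 -1" --pt "-0.06 0 0 0 0 0 -1"

```text
time_s: 37.3
eef_pos: [493.7, 62.9, 138.3]
orientation: [[0.089, 0.996, -0.0], [0.996, -0.089, 0.001], [0.001, -0.0, -1.0]]
contact_force: [-0.7, 3.5, 1.3]
grip_width: -0.001
grip_force: 1.8
```

>>> move_arm --pt "-0.03 0 0 0 0 0 -1" --pt "-0.05 0 0 0 0 0 -1" --pt "-0.05 0 0 0 0 0 -1"

```text
time_s: 37.6
eef_pos: [493.6, 62.8, 138.3]
orientation: [[0.089, 0.996, -0.0], [0.996, -0.089, 0.002], [0.002, -0.0, -1.0]]
contact_force: [-1.0, 6.1, 1.6]
grip_width: -0.0
grip_force: 3.0
```

>>> move_arm --pt "-0.03 0 0 0 0 0 -1" --pt "-0.03 0 0 0 0 0 -1"

```text
time_s: 37.8
eef_pos: [493.6, 62.8, 138.4]
orientation: [[0.089, 0.996, -0.0], [0.996, -0.089, 0.002], [0.002, -0.0, -1.0]]
contact_force: [-0.8, 7.6, 1.2]
grip_width: -0.002
grip_force: 3.6
```

>>> move_arm --pt "1 0 0 0 0 0 -1" --pt "3 0 0 0 0 0 -1" --pt "4 0 -2 0 0 0 -1" --pt "4 0 -6 0 0 0 0" --pt "1 0 -8.5 0 0 0 0.6" --pt "1 0 -8.5 0 0 0 0.6" --pt "1 0 -8.5 0 0 0 0.6"

```text
time_s: 38.5
eef_pos: [494.8, 71.3, 223.6]
orientation: [[0.09, 0.996, 0.001], [0.996, -0.09, 0.0], [0.0, 0.001, -1.0]]
contact_force: [0.2, -0.7, -0.1]
grip_width: 0.678
grip_force: 0.0
```

Run:
```python
from fit import *
o=r.get_obs(); p=r.read_camera('wrist'); print(o['eef_pos'],o['contact_force'])
f=np.array([490.3,29,147]);Rz=Ro.from_euler('z',-.088).as_matrix()
g=cv2.cvtColor(p['img'],cv2.COLOR_BGR2GRAY).astype(np.float32)
ys=np.arange(30,8,-.5);L=[]
for dx in (0,1,2):
    u=proj(p,np.c_[0*ys+dx,ys,0*ys+8]@Rz.T+f,o).astype(np.float32); L.append(cv2.remap(g,u[:,0].reshape(1,-1).copy(),u[:,1].reshape(1,-1).copy(),1)[0])
print(list(zip(ys.tolist(),np.mean(L,0).round().astype(int).tolist())))
R,t=Rt(p,o)
for k in ('pin_head','lug','holder','dish'):
    for d in r.tip_of(k,p)[:1]: print(k,(R@np.array(d['at'])+t).round(1),(Rz.T@(R@np.array(d['at'])+t-f)).round(1),d['confidence'])
```

```text
[494.81308089  71.30594836 223.61562902] [ 0.23120693 -0.70545467 -0.14862761]
[(30.0, 148), (29.5, 145), (29.0, 144), (28.5, 142), (28.0, 141), (27.5, 142), (27.0, 142), (26.5, 142), (26.0, 143), (25.5, 144), (25.0, 146), (24.5, 149), (24.0, 150), (23.5, 150), (23.0, 148), (22.5, 147), (22.0, 146), (21.5, 146), (21.0, 146), (20.5, 146), (20.0, 145), (19.5, 141), (19.0, 136), (18.5, 130), (18.0, 135), (17.5, 141), (17.0, 145), (16.5, 146), (16.0, 147), (15.5, 148), (15.0, 151), (14.5, 154), (14.0, 156), (13.5, 156), (13.0, 156), (12.5, 154), (12.0, 152), (11.5, 150), (11.0, 149), (10.5, 147), (10.0, 146), (9.5, 146), (9.0, 146), (8.5, 146)]
pin_head [490.   51.2 146.7] [-2.2 22.1 -0.3] 0.81
lug [494.1  25.1 143.8] [ 4.2 -3.5 -3.2] 0.93
holder [381.  146.5   0.7] [-119.2  107.4 -146.3] 0.71
dish [607.5 136.4 113.8] [107.3 117.3 -33.2] 0.57
```

```bash
python3 -c "
from plant import r
print(r.job_done())"
```

```text
the job is handed in; nothing more can be done
None
```

The pin went in from the +y side and its head is home against the fork: a last 7.6 N nudge met a firm stop. I handed the job in at about 39 s. Wrist force readings never went above about 8 N, no verdict came back, and I did not re-measure the holder's flatness or the bystanders.

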